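# Clear the draining rack into the tub

## Task

The three washed steel beakers have drained on the sloping rack. Collect them in the grey tub, all mouth down and nested: stand the small one on the tub's floor, set the medium one down over it and then the large one over both, each resting flat on the floor of the tub. Set them down rather than letting them drop, and leave the tub and the other things where they are.

Things in the scene. Friction and masses are not known exactly. Their poses are not given: they have to be found in the camera images.
- rack: white coated-wire draining rack, fixed, 380 mm wide (its y axis) and about 170 mm deep, over a grey drip tray 20 mm high. Its wire slope leans 25 degrees, falling to the -x side (front, to the robot), where the wires turn up 20 mm as a stop; slope 39 mm high in front, 111 mm at the back. Origin on the worktop under the middle of the rack, z up; the slope passes 75 mm above it
- tub: open grey plastic tub, loose, 220 (x) x 200 (y) x 60 mm high with a 12 mm rim turned out and a grip on each y side (250 mm overall in y); walls and floor 4 mm. Origin at the centre of its underside, z up; the inner floor lies at z = 4 mm
- beaker_small: the small of three tapered round steel beakers: 68 mm tall, 46 mm across the closed end, 62 mm across the mouth, wall 3 mm, closed end 4 mm thick. Starts mouth down on the rack's slope, leaning with it. Origin: centre of the mouth (rim plane); z axis from mouth to closed end (up when it stands mouth down), y axis level on the rack
- beaker_medium: the medium of three tapered round steel beakers: 86 mm tall, 54 mm across the closed end, 78 mm across the mouth, wall 3 mm, closed end 4 mm thick. Starts mouth down on the rack's slope, leaning with it. Origin: centre of the mouth (rim plane); z axis from mouth to closed end (up when it stands mouth down), y axis level on the rack
- beaker_large: the large of three tapered round steel beakers: 104 mm tall, 60 mm across the closed end, 94 mm across the mouth, wall 3 mm, closed end 4 mm thick. Starts mouth down on the rack's slope, leaning with it. Origin: centre of the mouth (rim plane); z axis from mouth to closed end (up when it stands mouth down), y axis level on the rack
- sauce_jar: slim sauce jar with a white cap, 46 mm across, 162 mm tall, at the back between rack and tub; bystander. Origin at the centre of its underside, z up
- oil_bottle: glass oil bottle with a black screw cap, 64 mm across, 212 mm tall, at the back behind the tub; bystander. Origin at the centre of its underside, z up
There are look-alikes about, which are no part of the job. What is shaped like the beaker_small but turquoise is not meant.

How it is judged:
By the outcome, as a careful person would: the job done as asked, in the order asked, and still so for the second after the job is handed in, with the robot touching nothing.
It also fails if it takes over 72 s, if anything falls off the work surface, if the arm or the gripper's body presses on something with over 40 N, if the wrist force passes 120 N, or if a joint passes its speed limit or range.

## Robot

A 6-joint arm with a two-finger parallel gripper is mounted at the origin on a cart in front of the work surface, level with it; the furniture and walls round the work are solid. World frame = base frame: x ahead of the robot, y to its left, z up, the work surface at z = 0. Lengths are in m, angles in rad, forces in N, time in s.
With the tool pointing down it reaches from about 0.425 to 0.95 m from the base axis. Payload 3.5 kg.
Tool frame: the origin (TCP) lies between the finger pads; the fingertips stand 14 mm ahead of it and the grasp point (between the pads) lies 5 mm behind it (ctrl.tip_extent is the distance from the TCP to the fingertips, in m); x points along the fingers, z is the direction in which the jaws open and shut, and the axes are right-handed (so a half turn about x gives the same grasp; the last joint's range is limited). The gripper opens to 85 mm and grips with 20 to 120 N. Pads are 22 mm wide; open, the fingers measure 114 mm over their backs; the gripper's body (76 mm by 85 mm) begins 54 mm behind the grasp point. The pads swing forward as they close: fully open they stand 13 mm farther back than shut.
Start: joints at [-1.439, 0.286, 1.577, -0, 1.279, -0.15], TCP at [0.188, -0.648, 0.245] pointing down, gripper open.
Joint ranges: [-2.77, 2.77], [-0.9, 2.22], [0.21, 2.48], [-1.53, 4.67], [0.24, 2.81], [-2.84, 2.84]. Speed limits (rad/s): [2.79, 2.79, 3.14, 3.14, 3.14, 3.14].

## Interface

Orientations are given as a unit quaternion [x, y, z, w].
In Python, from plant import ctrl gives the robot as it stands.
- The arm moves only by the tool move_arm, never from a script. Its argument "commands" is one flat list of numbers, 4 for each row, row after row: the shift along the tool's x, y, z in units of 25 mm (1.0 is 25 mm), then the turn about the tool's x in units of 5 degrees (1.0 is 5 degrees). A call has 1 to 20 rows; each row shifts and turns the commanded pose from where the row before left it, along the tool's axes as they then stand; what a row does not reach is not made up. A row lasts 1/8 s, in which the tool goes at most 62.5 mm and 10.7 degrees, less where a joint would pass 70% of its speed; a pose out of reach is approached as far as the arm can. A call is refused whole if a number of a shift passes 1 or a number of a turn 1, either way. A call with a gripper value outside its range is refused whole. "jaw" is the finger opening in mm, from 0 to 85.4, set as the call begins (left out, the last holds). The fingers move at their own pace and stop on an object; "force" is the grip in N (left out, the last holds). Time passes only in rows, so rows that do not move let the fingers close. It gives the time, the measured TCP pose, the force and the opening at its end, in the units of the state.
- ctrl.get_state(): the state, without advancing time (a new reading comes with each control period).
- ctrl.read_camera(name): name is "scene" or "side" or "wrist"; returns the picture (420x560x3 uint8, red, green, blue); there is no depth.
- ctrl.get_calibration(name): a dict with "camera_matrix" (3x3 intrinsics, pixels), "k1" (the pictures are not rectified: a ray, as slopes to the right and down, at radius r is drawn at 1 + k1 r^2 times it, then the intrinsics apply), "camera_from_world" (4x4, takes a point from world to camera coordinates); the wrist camera has in their place "mount" (4x4, takes a point from camera to tool coordinates, whose origin is the TCP and whose axes are the tool frame's). Camera axes: x right, y down, z forward; pixel columns grow to the right and rows downward; lengths in m; the calibration is good to about 2 mm. A picture is of the moment at which its call begins: read the wrist's pose just before it. get_calibration takes no time and is no camera call.
- ctrl.sign_off(): hands the job in, once; it reports no verdict.
The state is a dict: "time": time; "qpos": joint angles; "dq": joint speeds; "joint_efforts": joint torques, N m; "eef_pos": TCP position; "tcp_rot": TCP orientation; "contact_force": force on the tool from outside, world axes, zero at the start; "wrist_torque": the same for the moment, N m; "opening": opening from 0.0 (shut) to 1.0 (fully open).
Only numpy, scipy, OpenCV 4.12 (cv2) and the standard library are available. Lean on these libraries where they do the work, as an engineer would, in place of code of your own. Each camera call takes 0.05 s, during which the arm holds its last target.

## Working session

There is one attempt and no reset: what is moved stays moved. The work goes in short steps, Python scripts to look and compute and a tool call to move; the robot and the scene stay as the last step left them, time stands still between calls to the robot, and variables do not carry over. Pictures are saved under pics/ and viewed, and the job is handed in when it is done.

Besides the shell and the picture viewer there is one more tool, called after "Call:" as name(argument=value, ...) on one line, values as JSON. move_arm: Moves the arm, as the interface text tells. Its arguments: {"type":"object","properties":{"commands":{"type":"array"},"jaw":{"type":"number"},"force":{"type":"number"}},"required":["commands"]}

```bash
ls; mkdir -p pics; python3 - <<'E'
from plant import ctrl
import cv2,numpy as np
s=ctrl.get_state();print(s)
for n in ["scene","side","wrist"]:
    im=ctrl.read_camera(n);cv2.imwrite(f"pics/{n}0.png",im[:,:,::-1])
    print(n,ctrl.get_calibration(n))
E
```

```text
pics
{'time': 0.0, 'qpos': array([-1.43896579e+00,  2.87174235e-01,  1.57816532e+00,  5.05014858e-06,
        1.27860339e+00, -1.50006149e-01]), 'dq': array([ 0.00097567,  0.0012972 ,  0.00099767, -0.0001169 ,  0.00152755,
       -0.00098891]), 'joint_efforts': array([-1.65144731e-03, -4.05985951e+01, -2.92627412e+01, -2.39091933e-04,
        5.72160716e-03, -4.31828994e-06]), 'eef_pos': array([ 0.18767433, -0.6477396 ,  0.24394775]), 'tcp_rot': array([ 0.42541171,  0.56585021, -0.42422354,  0.56468823]), 'contact_force': array([-0.38181143,  0.05348029,  0.01159017]), 'wrist_torque': array([-0.01641514, -0.01773088, -0.0080212 ]), 'opening': 1.0001854414374722}
scene {'camera_matrix': array([[546.04720783,   0.        , 282.18208659],
       [  0.        , 546.04720783, 200.23903781],
       [  0.        ,   0.        ,   1.        ]]), 'k1': -0.2194286923642301, 'camera_from_world': array([[-0.94025161, -0.34047321, -0.00221606,  0.5590543 ],
       [-0.19097038,  0.53275035, -0.82444368,  0.13887454],
       [ 0.2818816 , -0.77476129, -0.56593966,  1.46102497],
       [ 0.        
[... 470 characters left out ...]
9530468e-01, -8.77364103e-01,
         1.36985341e+00],
       [ 0.00000000e+00,  0.00000000e+00,  0.00000000e+00,
         1.00000000e+00]])}
wrist {'camera_matrix': array([[359.74768514,   0.        , 277.34845761],
       [  0.        , 359.74768514, 212.3203895 ],
       [  0.        ,   0.        ,   1.        ]]), 'k1': -0.06066726611579512, 'mount': array([[-1.83857050e-04, -2.82481729e-01,  9.59272661e-01,
        -1.28263114e-01],
       [ 2.80431721e-04, -9.59272654e-01, -2.82481674e-01,
         7.12204905e-02],
       [ 9.99999944e-01,  2.17074237e-04,  2.55585878e-04,
         2.86059377e-04],
       [ 0.00000000e+00,  0.00000000e+00,  0.00000000e+00,
         1.00000000e+00]])}
```

View pics/scene0.png

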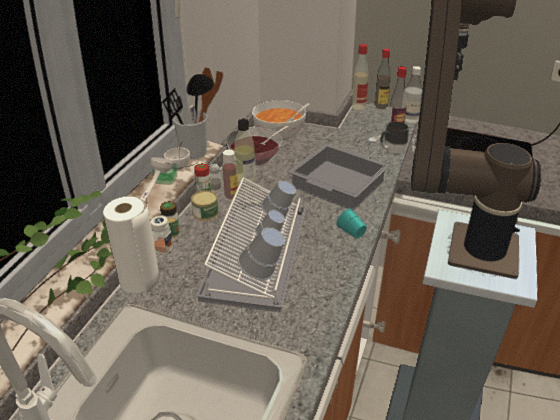

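View pics/side0.png

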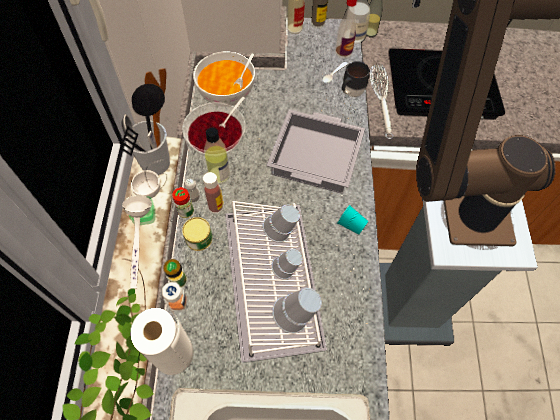

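View pics/wrist0.png

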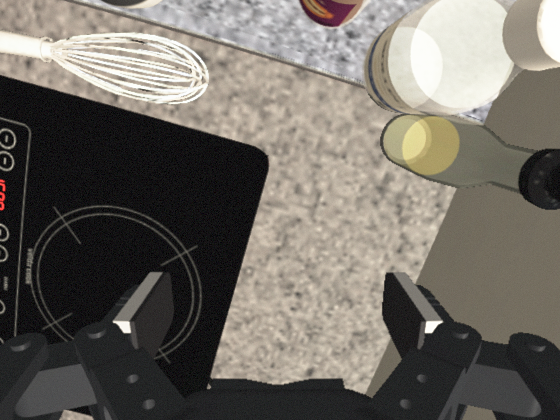

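```bash
cat > h.py <<'E'
import numpy as np,cv2
from scipy.spatial.transform import Rotation as R
from plant import ctrl
def cam(n,st=None):
    c=ctrl.get_calibration(n);K=c['camera_matrix'];k1=c['k1']
    if n=='wrist':
        s=st or ctrl.get_state();T=np.eye(4);T[:3,:3]=R.from_quat(s['tcp_rot']).as_matrix();T[:3,3]=s['eef_pos']
        E=np.linalg.inv(T@c['mount'])
    else:E=c['camera_from_world']
    return K,np.array([k1,0,0,0,0.]),E
def proj(C,P):
    K,d,E=C;P=np.atleast_2d(np.asarray(P,float))
    return cv2.projectPoints(P,cv2.Rodrigues(E[:3,:3])[0],E[:3,3],K,d)[0].reshape(-1,2)
def ray(C,uv):
    K,d,E=C;p=cv2.undistortPoints(np.array(uv,float).reshape(-1,1,2),K,d).reshape(-1,2)
    D=np.c_[p,np.ones(len(p))]@E[:3,:3];o=-E[:3,:3].T@E[:3,3];return o,D
def onz(C,uv,z):
    o,D=ray(C,uv);return o+D*((z-o[2])/D[:,2])[:,None]
def crop(src,dst,x0,y0,x1,y1,k):
    im=cv2.imread(src)[y0:y1,x0:x1];cv2.imwrite(dst,cv2.resize(im,None,fx=k,fy=k,interpolation=cv2.INTER_CUBIC))
E
python3 - <<'E'
from h import *
print(R.from_quat(ctrl.get_state()['tcp_rot']).as_matrix().round(4))
crop('pics/side0.png','pics/s_rack.png',220,190,340,370,3.3)
crop('pics/side0.png','pics/s_tub.png',255,95,380,240,4)
crop('pics/scene0.png','pics/c_rack.png',195,170,315,310,4)
E
```

```text
[[-2.000e-04  9.606e-01  2.781e-01]
 [ 1.900e-03  2.781e-01 -9.605e-01]
 [-1.000e+00  3.000e-04 -1.900e-03]]
```

View pics/s_rack.png

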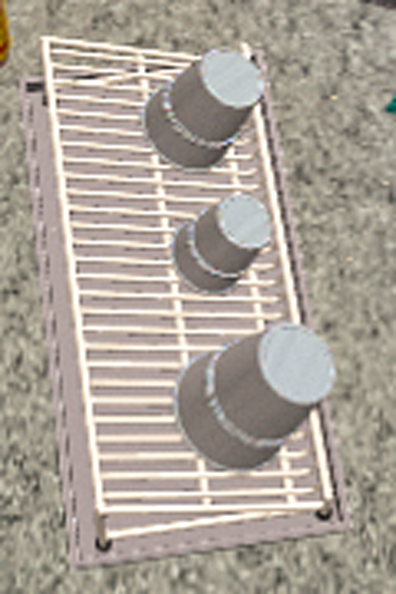

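View pics/s_tub.png

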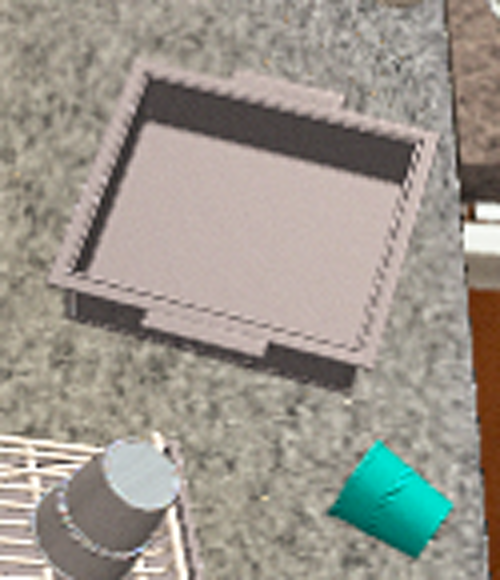

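View pics/c_rack.png

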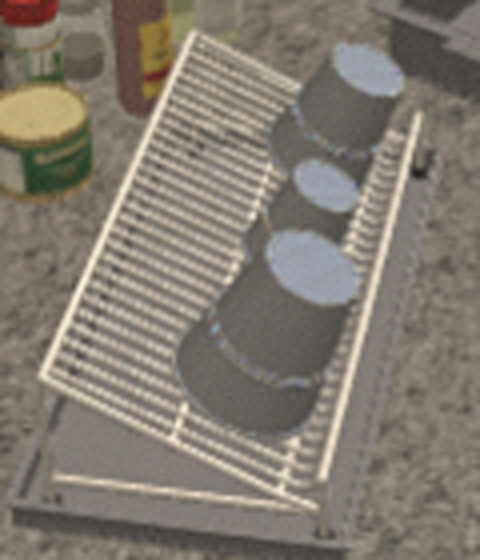

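```bash
python3 - <<'E'
from h import *
S=cam('side');C=cam('scene')
def tri(a,b):
    o1,d1=ray(S,[a]);o2,d2=ray(C,[b]);d1=d1[0]/np.linalg.norm(d1);d2=d2[0]/np.linalg.norm(d2)
    t=np.linalg.lstsq(np.c_[d1,-d2],o2-o1,rcond=None)[0];p=o1+t[0]*d1;q=o2+t[1]*d2
    return ((p+q)/2).round(4),round(np.linalg.norm(p-q)*1e3,1)
for n,a,b in [('med',(290,213.6),(287,187.5)),('small',(293.6,257),(276.5,216.5)),('large',(309.7,300),(273.25,236.75))]:print(n,*tri(a,b))
print('rackback',onz(S,[(233,201.5),(249.4,345.2)],.111).round(3))
print('rackfront',onz(S,[(294.5,204.2),(319.4,343.9)],.055).round(3))
t=onz(S,[(291.25,110.5),(364.5,128),(348,186.25),(268,165.75)],.06);print('tub',t.round(4),t.mean(0),[np.linalg.norm(t[i]-t[i-1]) for i in range(4)])
E
```

```text
med [0.5471 0.0909 0.1421] 0.9
small [0.5359 0.2025 0.1253] 0.9
large [0.499  0.3225 0.1589] 0.8
rackback [[0.697 0.042 0.111]
 [0.632 0.418 0.111]]
rackfront [[0.533 0.012 0.055]
 [0.468 0.396 0.055]]
tub [[ 0.5464 -0.3202  0.06  ]
 [ 0.3228 -0.2601  0.06  ]
 [ 0.3827 -0.0486  0.06  ]
 [ 0.6105 -0.11    0.06  ]] [ 0.46559714 -0.18472962  0.06      ] [np.float64(0.21972845185454906), np.float64(0.23161464193081618), np.float64(0.2198430087212635), np.float64(0.23591974324922899)]
```

```bash
python3 - <<'E'
from h import *
print(ctrl.tip_extent,[a for a in dir(ctrl) if a[0]!='_'])
S=cam('side')
print('jar base approx',onz(S,[(212,205)],0.0), 'oil',onz(S,[(216,170)],0))
st=ctrl.get_state()
a=np.deg2rad(9.8);ya=np.array([np.cos(a),np.sin(a),0]);za=np.array([np.sin(a),-np.cos(a),0])
p=st['eef_pos']
for q in [(.42,-.42,.27),(.55,-.0,.27),(.545,.204,.27)]:
    d=np.array(q)-p;print((np.array([-d[2],d@ya,d@za])/.025).round(2));p=np.array(q)
E
```

```text
0.014 ['Unreachable', 'get_calibration', 'get_state', 'read_camera', 'sign_off', 'tip_extent']
jar base approx [[ 0.76919658 -0.00855689  0.        ]] oil [[ 0.76875603 -0.13059229  0.        ]]
[-1.03 10.71 -7.4 ]
[ -0.     7.98 -15.67]
[-0.    1.19 -8.07]
```

Call:
move_arm(commands=[0,0,0,0.64,0,0,0,0.63,-0.1,0.9,-0.6,0,-0.1,0.9,-0.6,0,-0.1,0.9,-0.6,0,-0.1,0.9,-0.6,0,-0.1,0.9,-0.6,0,-0.1,0.9,-0.6,0,-0.1,0.9,-0.6,0,-0.1,0.9,-0.6,0,-0.1,0.9,-0.6,0,-0.1,0.9,-0.6,0,0,0.9,-0.7,0,0,0.8,-0.7,0], jaw=85)

```text
time: 1.9
eef_pos: [0.4213, -0.4182, 0.2708]
tcp_rot: [0.455, 0.541, -0.455, 0.541]
contact_force: [0.2, 0.4, -0.1]
opening: 0.994
```

Call:
move_arm(commands=[0,0.5,-1,0,0,0.5,-1,0,0,0.5,-1,0,0,0.5,-1,0,0,0.5,-1,0,0,0.5,-1,0,0,0.5,-1,0,0,0.5,-1,0,0,0.5,-1,0,0,0.5,-1,0,0,0.5,-1,0,0,0.5,-1,0,0,0.5,-1,0,0,0.5,-1,0,0,0.5,-1,0,0,0.5,-1,0])

```text
time: 3.9
eef_pos: [0.5485, 0.0101, 0.2707]
tcp_rot: [0.455, 0.541, -0.455, 0.541]
contact_force: [0.5, -0.7, -0.8]
opening: 0.998
```

Call:
move_arm(commands=[0,0,-1,0,0,0,-1,0,0,0,-1,0,0,0,-1,0,0,0,-0.5,0,0,0,0,0])

```text
time: 4.65
eef_pos: [0.5292, 0.1196, 0.2705]
tcp_rot: [0.455, 0.541, -0.455, 0.542]
contact_force: [-0.2, 0.3, -0.8]
opening: 0.995
```

```bash
python3 - <<'E'
from h import *
st=ctrl.get_state();im=ctrl.read_camera('wrist');W=cam('wrist',st);im=im[:,:,::-1].copy()
cv2.imwrite('pics/w1raw.png',im)
print(st['time'],st['eef_pos'],R.from_quat(st['tcp_rot']).as_matrix().round(3))
a=np.deg2rad(9.8);xa=np.array([np.cos(a),np.sin(a),0]);ya=np.array([-np.sin(a),np.cos(a),0]);t=np.deg2rad(25)
n=-np.sin(t)*xa+[0,0,np.cos(t)];u=np.cos(t)*xa+[0,0,np.sin(t)]
for top,h,r0,r1 in [((.5471,.0909,.1421),.086,.039,.027),((.5359,.2025,.1253),.068,.031,.023),((.499,.3225,.1589),.104,.047,.030)]:
    for hh,r in ((0,r1),(h,r0)):
        c=np.array(top)-hh*n;th=np.linspace(0,2*np.pi,60)
        P=c+r*(np.cos(th)[:,None]*u+np.sin(th)[:,None]*ya)
        cv2.polylines(im,[proj(W,P).round().astype(int)],True,(0,0,255),1)
cv2.imwrite('pics/w1.png',im)
E
```

```text
4.65 [0.52923606 0.11955872 0.27052248] [[ 0.     0.985  0.172]
 [-0.     0.172 -0.985]
 [-1.     0.     0.   ]]
```

View pics/w1.png

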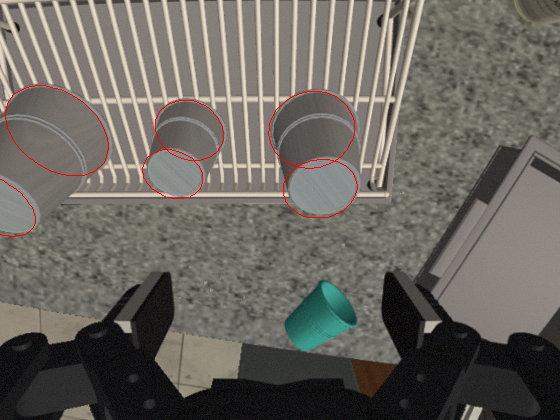

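Call:
move_arm(commands=[0,0.32,-0.8,0,0,0.32,-0.8,0,0,0.32,-0.81,0,0,0.31,-0.81,0,1,0,0,0,1,0,0,0,1,0,0,0,1,0,0,0,0.8,0,0,0,0.8,0,0,0,0.7,0,0,0,0.68,0,0,0,0,0,0,0])

```text
time: 6.32
eef_pos: [0.5462, 0.203, 0.0939]
tcp_rot: [0.455, 0.542, -0.456, 0.54]
contact_force: [-0.8, 0.1, 0.6]
opening: 0.999
```

```bash
python3 - <<'E'
from h import *
im=ctrl.read_camera('wrist');cv2.imwrite('pics/w2.png',im[:,:,::-1])
E
```

```text
(no output)
```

View pics/w2.png

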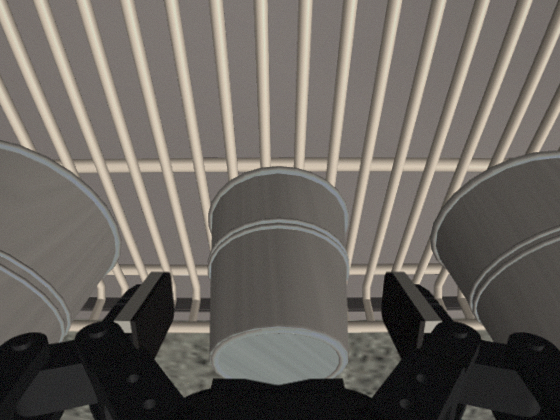

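Call:
move_arm(commands=[0,0,0,0,0,0,0,0,0,0,0,0,0,0,0,0,0,0,0,0,0,0,0,0,0,0,0,0,-0.4,0,0,0,-0.6,0,0,0,-1,0,0,0,-1,0,0,0,0,0,0,0], jaw=35, force=30)

```text
time: 7.88
eef_pos: [0.5491, 0.2036, 0.1741]
tcp_rot: [0.457, 0.539, -0.454, 0.542]
contact_force: [0.4, 0.6, -0.7]
opening: 0.623
```

```bash
python3 - <<'E'
from h import *
im=ctrl.read_camera('wrist');cv2.imwrite('pics/w3.png',im[:,:,::-1])
im=ctrl.read_camera('scene');cv2.imwrite('pics/c3.png',im[:,:,::-1])
crop('pics/c3.png','pics/c3c.png',195,130,345,310,3)
E
```

```text
(no output)
```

View pics/w3.png

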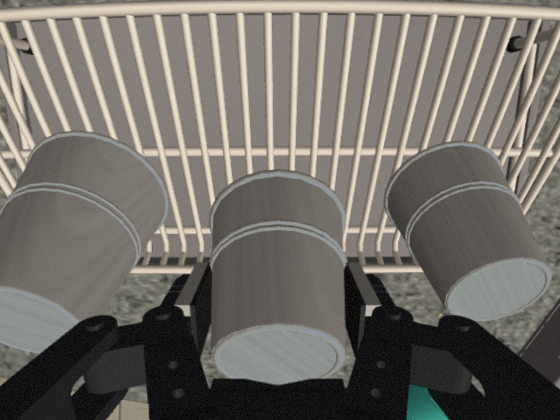

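View pics/c3c.png

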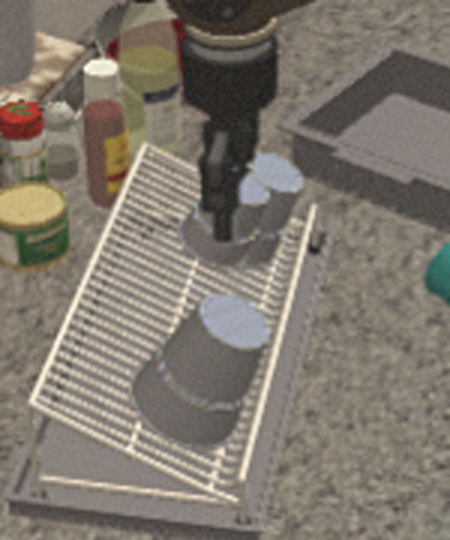

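Call:
move_arm(commands=[-0.7,0,0,0,-1,0,0,0,-0.94,-0.2,0.5,0,0,-0.4,1,0,0,-0.4,1,0,0,-0.4,1,0,0,-0.4,1,0,0,-0.4,1,0,0,-0.4,1,0,0,-0.4,1,0,0,-0.4,1,0,0,-0.4,1,0,0,-0.4,1,0,0,-0.4,1,0,0,-0.4,1,0,0,-0.4,1,0,0,-0.4,1,0,0,-0.39,1,0,0,0,0.27,0,0,0,0,0])

```text
time: 10.48
eef_pos: [0.462, -0.2115, 0.2368]
tcp_rot: [0.456, 0.541, -0.456, 0.541]
contact_force: [0.2, 0.9, -1.0]
opening: 0.624
```

```bash
python3 - <<'E'
from h import *
st=ctrl.get_state();W=cam('wrist',st)
im=ctrl.read_camera('wrist')[:,:,::-1].copy()
c=np.array([.4656,-.1847]);a=np.deg2rad(-15.05);X=np.array([np.cos(a),np.sin(a)]);Y=np.array([-X[1],X[0]])
for hx,hy,z in ((.117,.11,.06),(.106,.096,.06),(.106,.096,.004)):
    P=[np.r_[c+sx*hx*X+sy*hy*Y,z] for sx,sy in((1,1),(1,-1),(-1,-1),(-1,1))]
    cv2.polylines(im,[proj(W,P).round().astype(int)],True,(0,0,255),1)
cv2.imwrite('pics/w4.png',im)
im=ctrl.read_camera('side');cv2.imwrite('pics/s4.png',im[:,:,::-1])
E
```

```text
(no output)
```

View pics/w4.png

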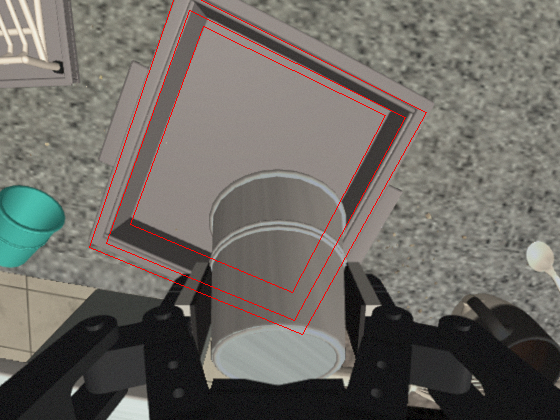

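View pics/s4.png

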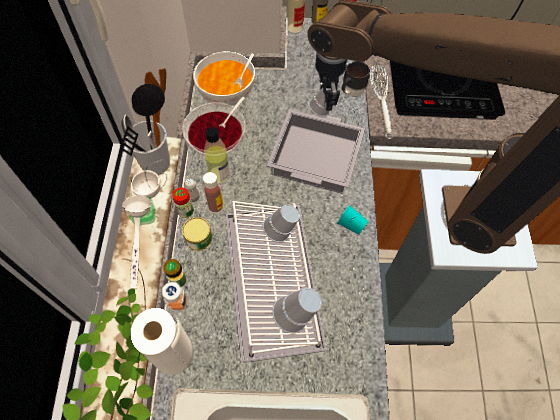

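Call:
move_arm(commands=[0,0.25,-0.5,0,0,0.25,-0.5,0,1,0,0,0,1,0,0,0,1,0,0,0,1,0,0,0,1,0,0,0,1,0,0,0,0.7,0,0,0,0.5,0,0,0,0.15,0,0,0,0,0,0,0])

```text
time: 12.08
eef_pos: [0.4703, -0.185, 0.0534]
tcp_rot: [0.456, 0.541, -0.455, 0.541]
contact_force: [0.3, 0.1, -0.2]
opening: 0.627
```

Call:
move_arm(commands=[0.08,0,0,0,0.08,0,0,0,0.08,0,0,0,0.08,0,0,0])

```text
time: 12.58
eef_pos: [0.4735, -0.1853, 0.0491]
tcp_rot: [0.458, 0.538, -0.455, 0.542]
contact_force: [2.8, 8.9, 19.1]
opening: 0.625
```

```bash
python3 - <<'E'
from h import *
im=ctrl.read_camera('wrist');cv2.imwrite('pics/w5.png',im[:,:,::-1])
E
```

```text
(no output)
```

View pics/w5.png

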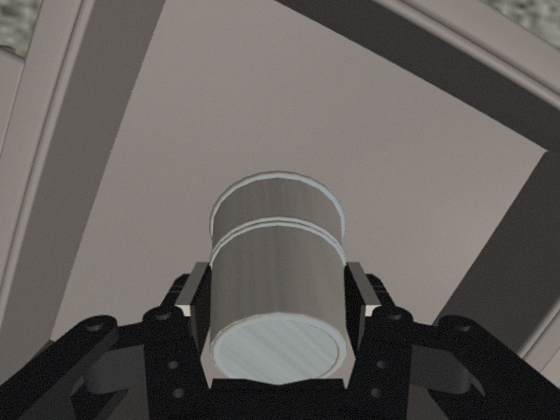

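Call:
move_arm(commands=[0,0,0,0,0.08,0,0,0,0.08,0,0,0,0,0,0,0], force=20)

```text
time: 13.12
eef_pos: [0.4757, -0.1856, 0.0469]
tcp_rot: [0.459, 0.537, -0.454, 0.544]
contact_force: [4.5, 8.7, 19.4]
opening: 0.627
```

```bash
python3 - <<'E'
from h import *
im=ctrl.read_camera('wrist');cv2.imwrite('pics/w6.png',im[:,:,::-1])
im=ctrl.read_camera('side');cv2.imwrite('pics/s6.png',im[:,:,::-1])
crop('pics/s6.png','pics/s6c.png',255,80,380,220,4)
E
```

```text
(no output)
```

View pics/w6.png

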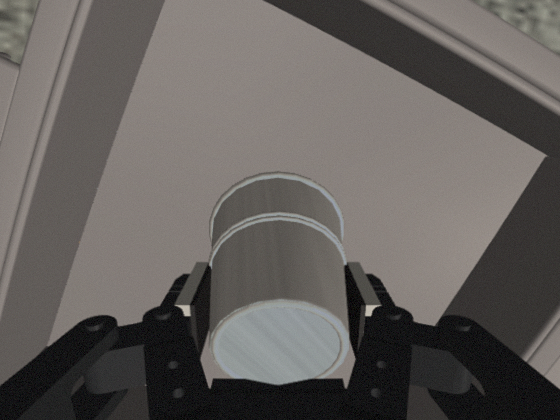

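View pics/s6c.png

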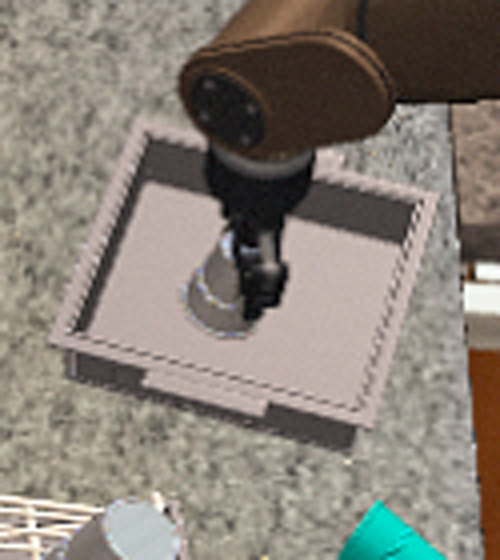

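Call:
move_arm(commands=[0.08,0,0,0,0.08,0,0,0,0.08,0,0,0,0.08,0,0,0,0,0,0,0])

```text
time: 13.85
eef_pos: [0.4789, -0.1868, 0.0408]
tcp_rot: [0.46, 0.533, -0.453, 0.546]
contact_force: [8.8, 9.0, 22.3]
opening: 0.626
```

```bash
python3 - <<'E'
from h import *
im=ctrl.read_camera('wrist');cv2.imwrite('pics/w7.png',im[:,:,::-1])
E
```

```text
(no output)
```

View pics/w7.png

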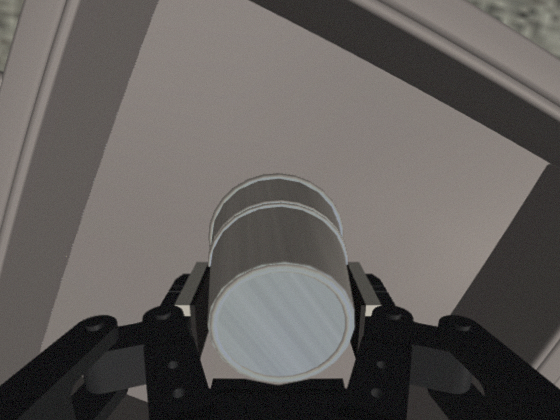

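Call:
move_arm(commands=[0.08,0,0,0,0.08,0,0,0,0,0,0,0])

```text
time: 14.28
eef_pos: [0.4796, -0.1869, 0.0383]
tcp_rot: [0.46, 0.533, -0.453, 0.547]
contact_force: [7.4, 12.3, 29.9]
opening: 0.628
```

```bash
python3 - <<'E'
from h import *
im=ctrl.read_camera('wrist');cv2.imwrite('pics/w8.png',im[:,:,::-1])
im=ctrl.read_camera('scene');cv2.imwrite('pics/c8.png',im[:,:,::-1])
crop('pics/c8.png','pics/c8c.png',280,110,400,220,5)
E
```

```text
(no output)
```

View pics/w8.png

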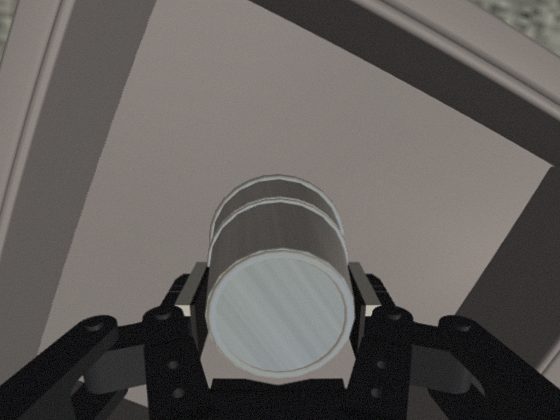

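View pics/c8c.png

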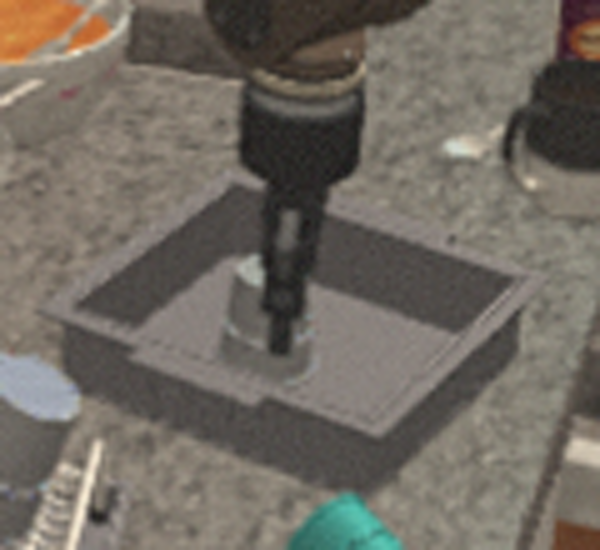

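Call:
move_arm(commands=[-0.15,0,0,0,0,0,0,0,0,0,0,0,0,0,0,0,0,0,0,0], jaw=85)

```text
time: 15.0
eef_pos: [0.4695, -0.1848, 0.0323]
tcp_rot: [0.456, 0.541, -0.456, 0.54]
contact_force: [0.1, 0.5, 0.3]
opening: 0.997
```

Call:
move_arm(commands=[-0.5,0,0,0,-1,0,0,0,-1,0,0,0,-1,0,0,0,-1,0,0,0,-1,0,0,0,-1,0,0,0,-1,0,0,0,-0.7,0,0,0,0,0,0,0])

```text
time: 16.25
eef_pos: [0.4707, -0.1853, 0.2398]
tcp_rot: [0.456, 0.54, -0.455, 0.542]
contact_force: [0.5, 0.6, -1.3]
opening: 0.995
```

```bash
python3 - <<'E'
from h import *
st=ctrl.get_state();W=cam('wrist',st)
im=ctrl.read_camera('wrist')[:,:,::-1].copy();cv2.imwrite('pics/w9.png',im)
print(st['eef_pos'])
E
```

```text
[ 0.47069771 -0.1852664   0.23982838]
```

View pics/w9.png

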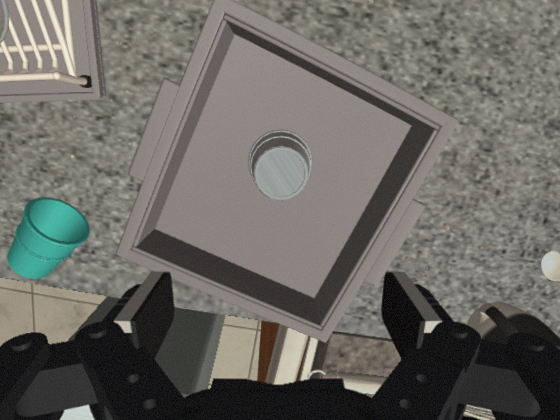

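```bash
python3 - <<'E'
from h import *
st=ctrl.get_state();W=cam('wrist',st)
print('tubcorn',onz(W,[(455,120),(325,340),(120,255)],.06).round(4))
print('smalltop',onz(W,[(280,172)],.072).round(4))
im=cv2.imread('pics/w9.png')
c=onz(W,[(280,172)],.072)[0]
th=np.linspace(0,2*np.pi,60)
for z,r in((.072,.023),(.004,.031)):
    P=np.c_[c[0]+r*np.cos(th),c[1]+r*np.sin(th),0*th+z]
    cv2.polylines(im,[proj(W,P).round().astype(int)],True,(0,0,255),1)
cv2.imwrite('pics/t.png',im);crop('pics/t.png','pics/w9c.png',220,100,340,220,5)
p=st['eef_pos']
a=np.deg2rad(9.8);ya=np.array([np.cos(a),np.sin(a),0]);za=np.array([np.sin(a),-np.cos(a),0])
n=np.r_[-np.sin(np.deg2rad(25))*ya[:2],np.cos(np.deg2rad(25))]
m=np.array([.5471,.0909,.1421])-.036*n;print('med grasp',m)
d=m-p;print(d@ya/.025,d@za/.025)
E
```

```text
tubcorn [[ 0.5568 -0.3221  0.06  ]
 [ 0.3284 -0.2584  0.06  ]
 [ 0.3857 -0.0512  0.06  ]]
smalltop [[ 0.4896 -0.1843  0.072 ]]
med grasp [0.56209225 0.09348961 0.10947292]
5.522956392215914 -10.345266294676305
```

View pics/w9c.png

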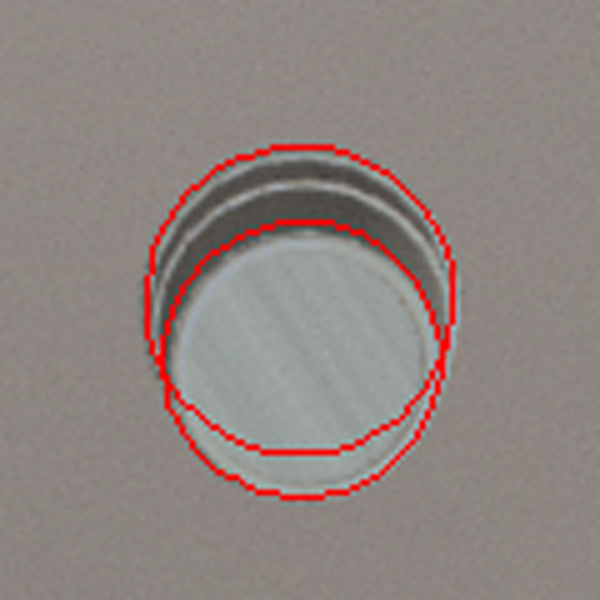

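```bash
python3 - <<'E'
from h import *
im=ctrl.read_camera('side')[:,:,::-1].copy();cv2.imwrite('pics/s9.png',im)
S=cam('side')
print(onz(S,[(327,82),(345,66),(345,92),(387,135),(290,60)],0).round(3))
crop('pics/s9.png','pics/s9c.png',250,20,400,200,3)
E
```

```text
[[ 0.425 -0.505  0.   ]
 [ 0.36  -0.585  0.   ]
 [ 0.365 -0.462  0.   ]
 [ 0.239 -0.284  0.   ]
 [ 0.552 -0.606  0.   ]]
```

View pics/s9c.png

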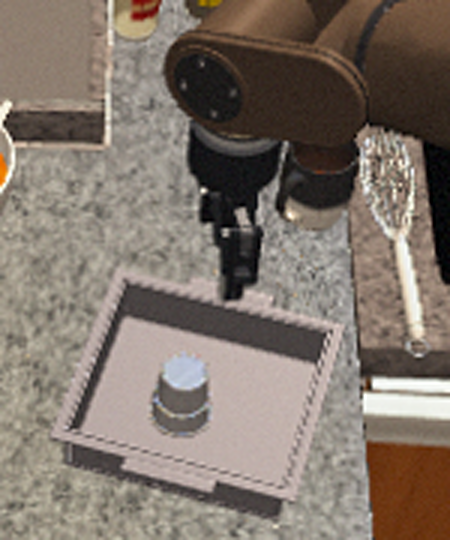

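Call:
move_arm(commands=[0,0.5,-0.94,0,0,0.5,-0.94,0,0,0.5,-0.94,0,0,0.5,-0.94,0,0,0.5,-0.94,0,0,0.5,-0.94,0,0,0.5,-0.94,0,0,0.5,-0.94,0,0,0.5,-0.94,0,0,0.5,-0.94,0,0,0.52,-0.95,0,0,0,0,0])

```text
time: 17.85
eef_pos: [0.5613, 0.0948, 0.2359]
tcp_rot: [0.454, 0.542, -0.456, 0.541]
contact_force: [0.2, -1.3, 0.2]
opening: 0.999
```

Call:
move_arm(commands=[0.8,0,0,0,0.8,0,0,0,0.8,0,0,0,0.8,0,0,0,0.8,0,0,0,0.7,0,0,0,0.45,0,0,0,0,0,0,0])

```text
time: 18.85
eef_pos: [0.5614, 0.0936, 0.108]
tcp_rot: [0.455, 0.541, -0.456, 0.54]
contact_force: [-0.1, -0.1, 0.6]
opening: 0.996
```

```bash
python3 - <<'E'
from h import *
im=ctrl.read_camera('wrist');cv2.imwrite('pics/w10.png',im[:,:,::-1])
E
```

```text
(no output)
```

View pics/w10.png

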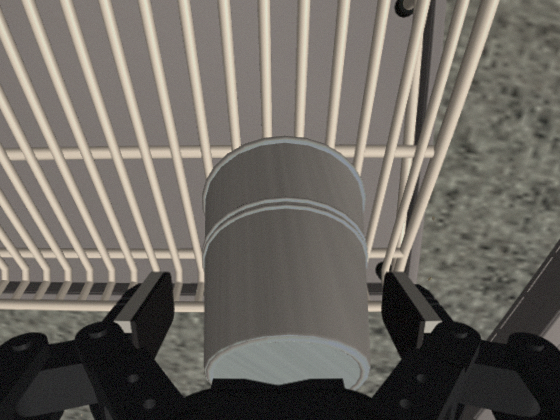

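Call:
move_arm(commands=[0,0,0.07,0,0,0,0,0,0,0,0,0,0,0,0,0,0,0,0,0,0,0,0,0,0,0,0,0,-0.3,0,0,0,-0.7,0,0,0,-1,0,0,0,-1,0,0,0,-1,0,0,0,-0.9,0,0,0,0,0,0,0], jaw=45, force=25)

```text
time: 20.65
eef_pos: [0.5636, 0.092, 0.2348]
tcp_rot: [0.457, 0.539, -0.454, 0.543]
contact_force: [-0.8, -0.3, -0.5]
opening: 0.748
```

Call:
move_arm(commands=[0,-0.22,0.97,0,0,-0.23,0.97,0,0,-0.23,0.97,0,0,-0.23,0.97,0,0,-0.23,0.97,0,0,-0.23,0.97,0,0,-0.23,0.97,0,0,-0.23,0.97,0,0,-0.23,0.97,0,0,-0.23,0.97,0,0,-0.23,0.97,0,0,-0.23,0.97,0,0,-0.23,0.97,0,0,-0.23,0.97,0,0,-0.23,0.97,0,0,-0.23,0.97,0,0,-0.23,0.97,0,0,-0.23,0.97,0,0,-0.23,0.97,0,0,-0.23,0.97,0])

```text
time: 23.15
eef_pos: [0.5316, -0.4072, 0.2315]
tcp_rot: [0.456, 0.541, -0.455, 0.541]
contact_force: [0.6, -0.5, -0.7]
opening: 0.742
```

Call:
move_arm(commands=[0,-0.23,0.97,0,0,0,0,0])

```text
time: 23.4
eef_pos: [0.5296, -0.4326, 0.2313]
tcp_rot: [0.456, 0.54, -0.456, 0.54]
contact_force: [0.2, 0.5, -0.3]
opening: 0.744
```

```bash
python3 - <<'E'
from h import *
im=ctrl.read_camera('wrist');cv2.imwrite('pics/w11.png',im[:,:,::-1])
E
```

View pics/w11.png

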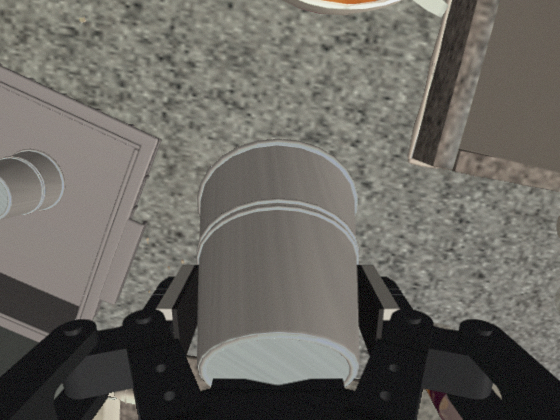

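Call:
move_arm(commands=[1,0,0,0,1,0,0,0,1,0,0,0,1,0,0,0,1,0,0,0,0.8,0,0,0,0.5,0,0,0,0.25,0,0,0,0.1,0,0,0,0.1,0,0,0,0,0,0,0], force=20)

```text
time: 24.82
eef_pos: [0.5306, -0.4309, 0.0638]
tcp_rot: [0.455, 0.54, -0.456, 0.541]
contact_force: [-0.4, -1.0, 1.1]
opening: 0.748
```

Call:
move_arm(commands=[0.08,0,0,0,0.08,0,0,0,0.08,0,0,0,0.08,0,0,0,0,0,0,0])

```text
time: 25.45
eef_pos: [0.5342, -0.4312, 0.0615]
tcp_rot: [0.457, 0.538, -0.455, 0.543]
contact_force: [3.5, 6.8, 16.9]
opening: 0.754
```

Call:
move_arm(commands=[0.08,0,0,0,0.08,0,0,0,0.08,0,0,0,0.08,0,0,0,0,0,0,0])

```text
time: 26.08
eef_pos: [0.538, -0.4315, 0.0581]
tcp_rot: [0.458, 0.535, -0.454, 0.546]
contact_force: [6.0, 11.9, 27.4]
opening: 0.75
```

```bash
python3 - <<'E'
from h import *
im=ctrl.read_camera('wrist');cv2.imwrite('pics/w12.png',im[:,:,::-1])
E
```

```text
(no output)
```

View pics/w12.png

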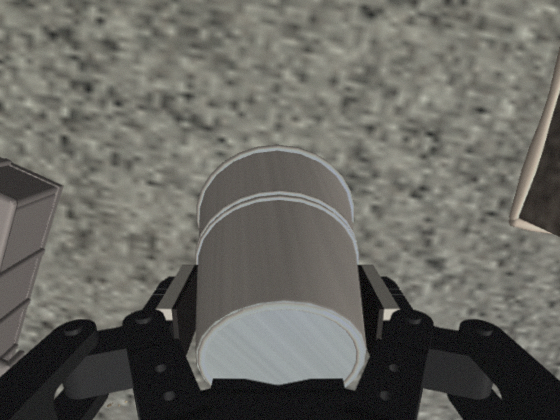

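Call:
move_arm(commands=[0.08,0,0,0,0.08,0,0,0,0.08,0,0,0,0.06,0,0,0,0,0,0,0])

```text
time: 26.75
eef_pos: [0.5411, -0.4325, 0.0535]
tcp_rot: [0.459, 0.532, -0.453, 0.548]
contact_force: [10.6, 11.8, 33.0]
opening: 0.744
```

```bash
python3 - <<'E'
from h import *
im=ctrl.read_camera('wrist');cv2.imwrite('pics/w13.png',im[:,:,::-1])
E
```

```text
(no output)
```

View pics/w13.png

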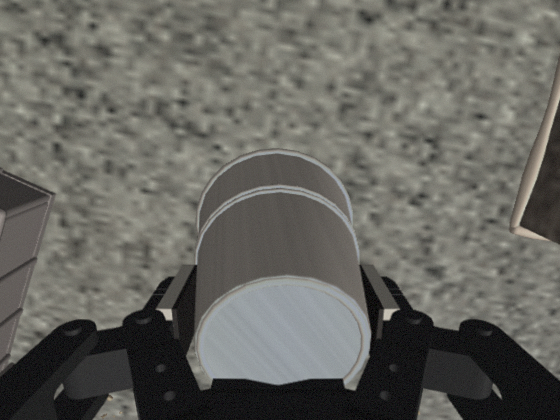

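Call:
move_arm(commands=[0.08,0,0,0,0.06,0,0,0,0,0,0,0])

```text
time: 27.18
eef_pos: [0.5422, -0.4331, 0.0508]
tcp_rot: [0.459, 0.531, -0.453, 0.55]
contact_force: [11.9, 11.8, 32.5]
opening: 0.748
```

Call:
move_arm(commands=[0.08,0,0,0,0.02,0,0,0,0,0,0,0])

```text
time: 27.55
eef_pos: [0.543, -0.4335, 0.0487]
tcp_rot: [0.46, 0.53, -0.453, 0.55]
contact_force: [14.1, 11.8, 32.4]
opening: 0.747
```

Call:
move_arm(commands=[-0.2,0,0,0,-0.1,0,0,0,0,0,0,0,0,0,0,0,0,0,0,0], jaw=80)

```text
time: 28.18
eef_pos: [0.5295, -0.4303, 0.0398]
tcp_rot: [0.456, 0.541, -0.456, 0.54]
contact_force: [0.7, -0.2, -0.2]
opening: 0.937
```

```bash
python3 - <<'E'
from h import *
im=ctrl.read_camera('wrist');cv2.imwrite('pics/w14.png',im[:,:,::-1])
E
```

```text
(no output)
```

View pics/w14.png

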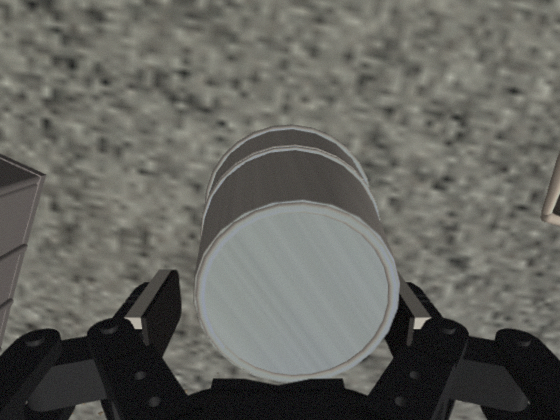

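```bash
cat >> h.py <<'E'
a=np.deg2rad(9.8);ya=np.array([np.cos(a),np.sin(a),0]);za=np.array([np.sin(a),-np.cos(a),0])
def units(d): return np.round(np.array([-d[2],d@ya,d@za])/.025,2)
E
python3 - <<'E'
from h import *
st=ctrl.get_state();W=cam('wrist',st);p=st['eef_pos']
c=onz(W,[(296,292)],.086)[0];print(c,units(np.r_[c[:2],.05]-p))
im=cv2.imread('pics/w14.png');th=np.linspace(0,2*np.pi,60)
for z,r in((.086,.027),(.0,.039)):
    P=np.c_[c[0]+r*np.cos(th),c[1]+r*np.sin(th),0*th+z]
    cv2.polylines(im,[proj(W,P).round().astype(int)],True,(0,0,255),1)
cv2.imwrite('pics/t1.png',im)
E
```

```text
[ 0.55597757 -0.43107027  0.086     ] [-0.4   1.03  0.21]
```

View pics/t1.png

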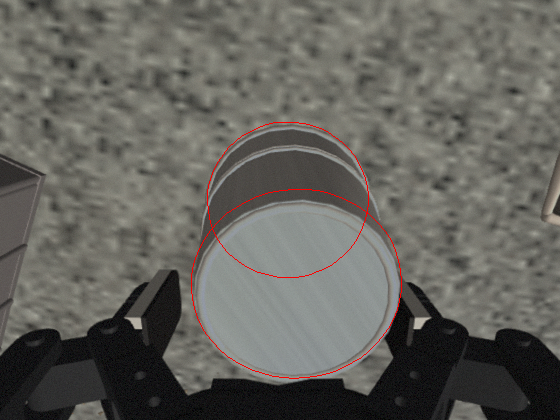

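Call:
move_arm(commands=[-0.2,0.33,0.07,0,-0.2,0.33,0.07,0,0,0.33,0.06,0,0,0,0,0])

```text
time: 28.72
eef_pos: [0.5563, -0.4311, 0.0511]
tcp_rot: [0.455, 0.541, -0.455, 0.541]
contact_force: [0.1, 0.1, -0.9]
opening: 0.938
```

Call:
move_arm(commands=[0,0,0,0,0,0,0,0,0,0,0,0,0,0,0,0,0,0,0,0,-0.3,0,0,0,-0.7,0,0,0,-1,0,0,0,-1,0,0,0,-1,0,0,0,-1,0,0,0,-1,0,0,0,0,0,0,0], jaw=45, force=30)

```text
time: 30.35
eef_pos: [0.5564, -0.4323, 0.205]
tcp_rot: [0.455, 0.538, -0.456, 0.543]
contact_force: [0.2, -0.7, 0.0]
opening: 0.756
```

```bash
python3 - <<'E'
from h import *
st=ctrl.get_state();W=cam('wrist',st);p=st['eef_pos'];print(p,R.from_quat(st['tcp_rot']).as_matrix().round(3))
im=ctrl.read_camera('wrist')[:,:,::-1].copy();cv2.imwrite('pics/w15r.png',im)
th=np.linspace(0,2*np.pi,60)
b=p[2]-.0495
for z,r in((b+.086,.027),(b,.039)):
    P=np.c_[p[0]+r*np.cos(th),p[1]+r*np.sin(th),0*th+z]
    cv2.polylines(im,[proj(W,P).round().astype(int)],True,(0,0,255),1)
cv2.imwrite('pics/w15.png',im)
for n in('side','scene'):
    im=ctrl.read_camera(n)[:,:,::-1].copy()
    for z,r in((b+.086,.027),(b,.039)):
        P=np.c_[p[0]+r*np.cos(th),p[1]+r*np.sin(th),0*th+z]
        cv2.polylines(im,[proj(cam(n),P).round().astype(int)],True,(0,0,255),1)
    cv2.imwrite(f'pics/{n}15.png',im);u=proj(cam(n),[p])[0].astype(int);crop(f'pics/{n}15.png',f'pics/{n}15c.png',u[0]-50,max(u[1]-50,0),u[0]+50,u[1]+50,5)
E
```

```text
[ 0.55643088 -0.43229188  0.20504   ] [[ 0.005  0.985  0.17 ]
 [-0.005  0.17  -0.985]
 [-1.     0.004  0.006]]
```

View pics/w15.png

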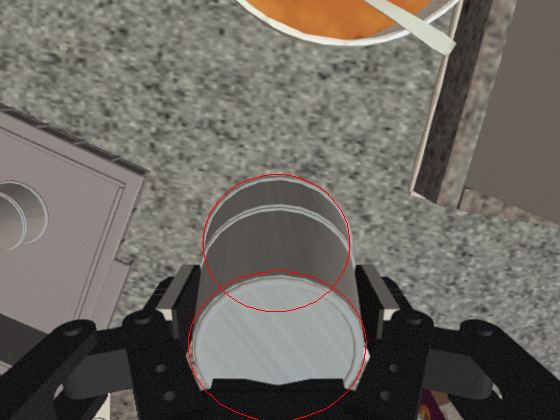

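View pics/side15c.png

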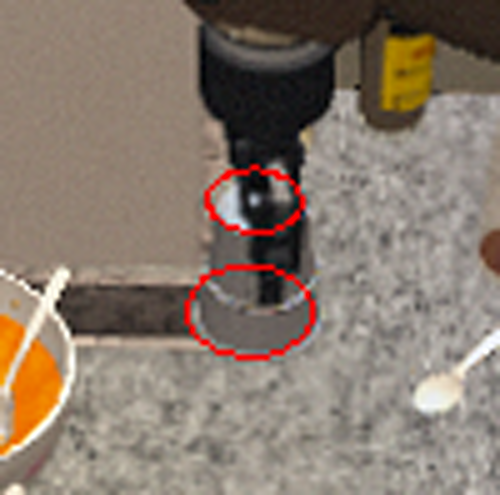

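View pics/scene15c.png

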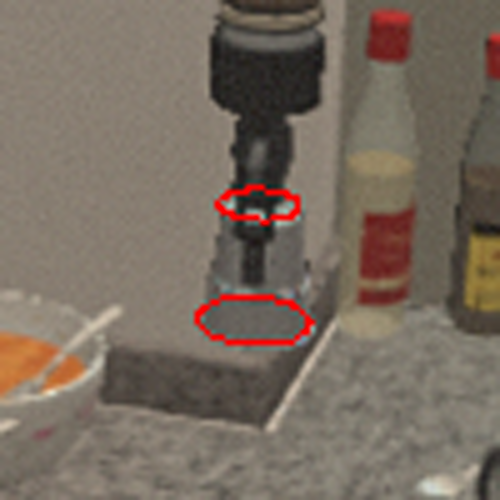

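```bash
python3 - <<'E'
from h import *
S=cam('side');C=cam('scene')
print(onz(S,[(311.7,144)],.072))
th=np.linspace(0,2*np.pi,60)
for n in('side','scene'):
    im=ctrl.read_camera(n)[:,:,::-1].copy();u=proj(cam(n),[(.4887,-.1845,.03)])[0].astype(int)
    x0,y0=u-30
    im=cv2.resize(im[y0:y0+60,x0:x0+60],None,fx=8,fy=8,interpolation=cv2.INTER_CUBIC)
    for z,r in((.072,.023),(.004,.031)):
        P=np.c_[.4887+r*np.cos(th),-.1845+r*np.sin(th),0*th+z]
        cv2.polylines(im,[((proj(cam(n),P)-[x0,y0]+.5)*8).round().astype(int)],True,(0,0,255),1)
    cv2.imwrite(f'pics/{n}16.png',im)
a=cv2.imread('pics/side16.png');b=cv2.imread('pics/scene16.png');cv2.imwrite('pics/both16.png',cv2.resize(np.hstack([a,b]),(800,400)))
E
```

```text
[[ 0.48499343 -0.18364575  0.072     ]]
```

View pics/both16.png

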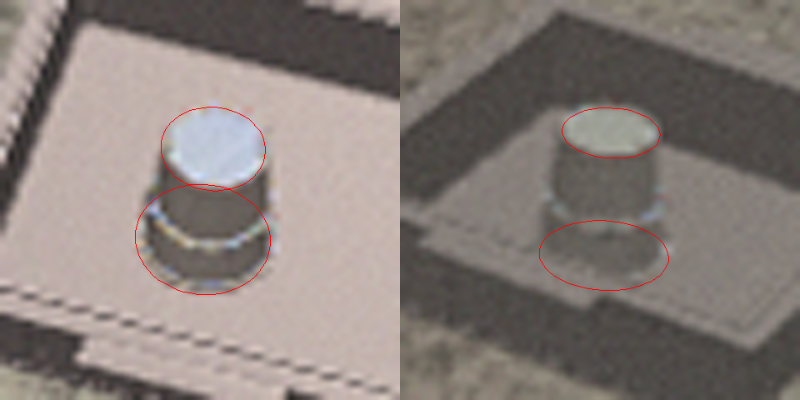

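Call:
move_arm(commands=[0,-0.1,-0.93,0,0,-0.1,-0.93,0,0,-0.1,-0.93,0,0,-0.1,-0.93,0,0,-0.1,-0.93,0,0,-0.1,-0.93,0,0,-0.1,-0.93,0,0,-0.1,-0.93,0,0,-0.1,-0.93,0,0,-0.1,-0.93,0,0,-0.02,-0.94,0,0.9,0,0,0,0.9,0,0,0,0.8,0,0,0,0,0,0,0,0,0,0,0])

```text
time: 32.6
eef_pos: [0.4872, -0.1831, 0.1367]
tcp_rot: [0.455, 0.54, -0.455, 0.541]
contact_force: [1.1, -0.7, -0.9]
opening: 0.746
```

```bash
cat > look.py <<'E'
from h import *
import sys
st=ctrl.get_state();p=st['eef_pos'];print(p,st['contact_force'])
cx,cy,b,h,r0,r1,tag=[float(v) for v in sys.argv[1:7]]+[sys.argv[7]]
th=np.linspace(0,2*np.pi,60);o=[]
for n in('side','scene'):
    im=ctrl.read_camera(n)[:,:,::-1].copy();u=proj(cam(n),[(p[0],p[1],.07)])[0].astype(int)
    x0,y0=u-35
    im=cv2.resize(im[y0:y0+70,x0:x0+70],None,fx=8,fy=8,interpolation=cv2.INTER_CUBIC)
    for c,z,r,col in(((cx,cy),b+h,r1,(0,255,0)),((cx,cy),b,r0,(0,255,0)),(p[:2],p[2]-.0495+.086,.027,(0,0,255)),(p[:2],p[2]-.0495,.039,(0,0,255))):
        P=np.c_[c[0]+r*np.cos(th),c[1]+r*np.sin(th),0*th+z]
        cv2.polylines(im,[((proj(cam(n),P)-[x0,y0]+.5)*8).round().astype(int)],True,col,1)
    o.append(im)
cv2.imwrite(f'pics/both{tag}.png',cv2.resize(np.hstack(o),(800,400)))
E
python3 look.py .4878 -.1843 .004 .068 .031 .023 17
```

```text
[ 0.48719937 -0.183121    0.13673331] [ 1.06855103 -0.7311997  -0.85462974]
```

View pics/both17.png

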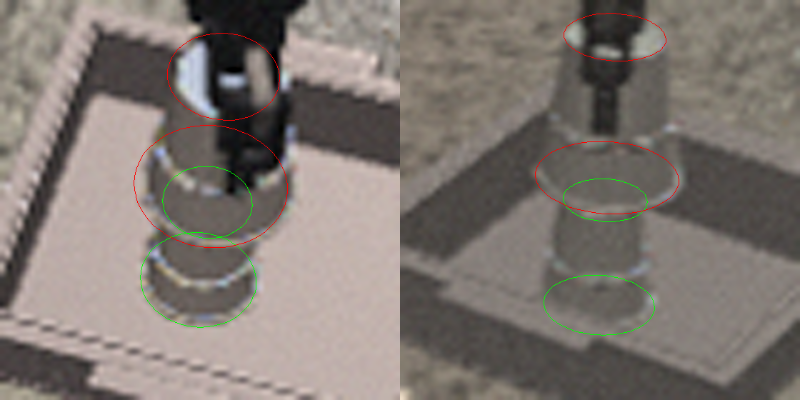

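Call:
move_arm(commands=[0.2,0.08,0.05,0,0.4,0,0,0,0.4,0,0,0,0.4,0,0,0,0.4,0,0,0,0.3,0,0,0,0,0,0,0])

```text
time: 33.58
eef_pos: [0.4884, -0.1838, 0.0824]
tcp_rot: [0.455, 0.541, -0.456, 0.54]
contact_force: [-0.1, -0.6, -0.3]
opening: 0.752
```

```bash
python3 look.py .4878 -.1843 .004 .068 .031 .023 18
```

```text
[ 0.48841925 -0.18381327  0.0824265 ] [-0.11165291 -0.55921915 -0.34791373]
```

View pics/both18.png

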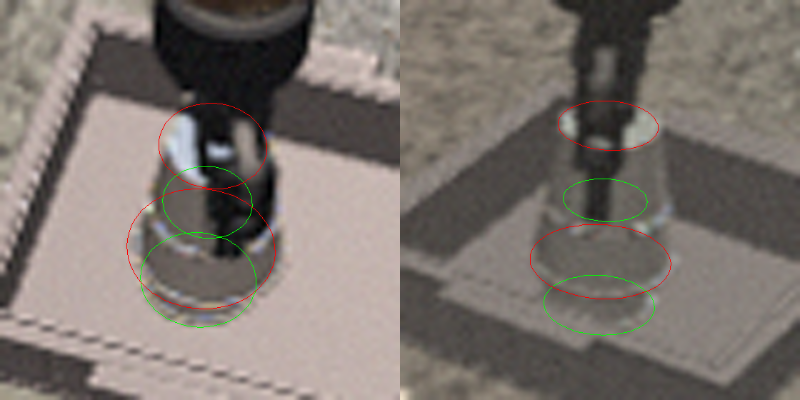

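Call:
move_arm(commands=[0.3,0,0,0,0.3,0,0,0,0.2,0,0,0,0.2,0,0,0,0,0,0,0])

```text
time: 34.3
eef_pos: [0.4886, -0.1839, 0.0577]
tcp_rot: [0.455, 0.541, -0.456, 0.54]
contact_force: [-0.2, 0.5, -1.1]
opening: 0.752
```

Call:
move_arm(commands=[0.08,0,0,0,0.06,0,0,0,0.04,0,0,0,0,0,0,0])

```text
time: 34.8
eef_pos: [0.4892, -0.1842, 0.055]
tcp_rot: [0.455, 0.541, -0.455, 0.541]
contact_force: [-2.8, 1.0, 6.1]
opening: 0.753
```

Call:
move_arm(commands=[0,0,0,0,0,0,0,0,0,0,0,0,0,0,0,0,-0.5,0,0,0,-1,0,0,0,-1,0,0,0,-1,0,0,0,-1,0,0,0,-1,0,0,0,-1,0,0,0,-1,0,0,0,0,0,0,0], jaw=85)

```text
time: 36.42
eef_pos: [0.4901, -0.1848, 0.2446]
tcp_rot: [0.456, 0.539, -0.455, 0.543]
contact_force: [1.3, -0.1, -0.0]
opening: 0.999
```

```bash
python3 - <<'E'
from h import *
st=ctrl.get_state();W=cam('wrist',st);p=st['eef_pos'];print(p)
im=ctrl.read_camera('wrist')[:,:,::-1].copy();cv2.imwrite('pics/w19r.png',im)
th=np.linspace(0,2*np.pi,60)
for z,r in((.09,.027),(.004,.039)):
    P=np.c_[.4878+r*np.cos(th),-.1843+r*np.sin(th),0*th+z]
    cv2.polylines(im,[proj(W,P).round().astype(int)],True,(0,0,255),1)
cv2.imwrite('pics/w19.png',im)
n=np.r_[-np.sin(np.deg2rad(25))*ya[:2],np.cos(np.deg2rad(25))]
m=np.array([.499,.3225,.1589])-.042*n;print('lg grasp',m,units(m-p))
im=ctrl.read_camera('side')[:,:,::-1].copy()
o=[im]
for z,r in((.09,.027),(.004,.039)):
    P=np.c_[.4878+r*np.cos(th),-.1843+r*np.sin(th),0*th+z]
    cv2.polylines(im,[proj(cam('side'),P).round().astype(int)],True,(0,0,255),1)
cv2.imwrite('pics/s19.png',im);crop('pics/s19.png','pics/s19c.png',255,95,375,210,5)
E
```

```text
[ 0.4900829  -0.18480937  0.24461114]
lg grasp [0.51649096 0.32552121 0.12083507] [  4.95   4.52 -19.94]
```

View pics/w19.png

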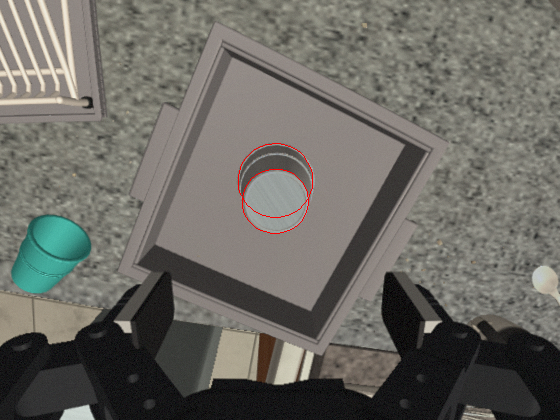

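View pics/s19c.png

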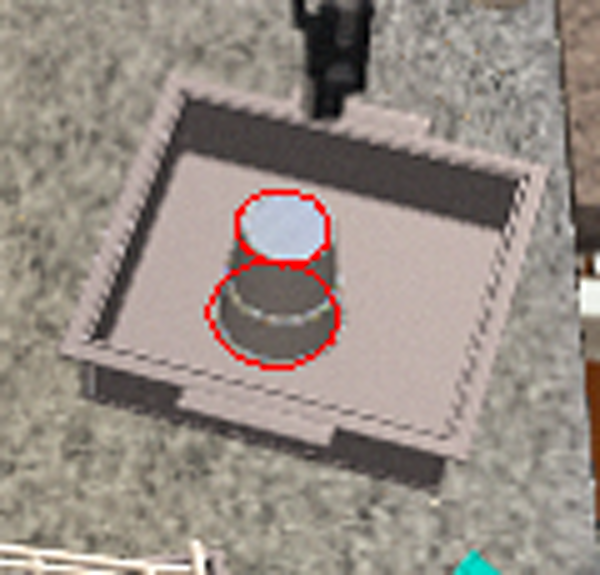

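Call:
move_arm(commands=[0,0.22,-1,0,0,0.22,-1,0,0,0.22,-1,0,0,0.22,-1,0,0,0.22,-1,0,0,0.22,-1,0,0,0.22,-1,0,0,0.22,-1,0,0,0.22,-1,0,0,0.22,-1,0,0,0.22,-1,0,0,0.22,-1,0,0,0.22,-1,0,0,0.22,-1,0,0,0.22,-1,0,0,0.22,-1,0,0,0.22,-1,0,0,0.22,-1,0,0,0.22,-1,0,0,0.28,-0.94,0])

```text
time: 39.02
eef_pos: [0.5132, 0.3268, 0.2395]
tcp_rot: [0.455, 0.541, -0.456, 0.54]
contact_force: [0.8, -0.3, 0.5]
opening: 0.997
```

Call:
move_arm(commands=[0.2,0,0,0,0.5,0,0,0,0,0,0,0])

```text
time: 39.4
eef_pos: [0.513, 0.325, 0.2214]
tcp_rot: [0.454, 0.541, -0.457, 0.54]
contact_force: [0.5, 0.6, 0.4]
opening: 0.995
```

```bash
python3 - <<'E'
from h import *
st=ctrl.get_state();W=cam('wrist',st);p=st['eef_pos'];print(p,units(np.array([.5152,.3253,.1236])-p))
im=ctrl.read_camera('wrist')[:,:,::-1].copy();cv2.imwrite('pics/w20.png',im)
E
```

```text
[0.51295358 0.32496386 0.2213775 ] [3.91 0.09 0.  ]
```

View pics/w20.png

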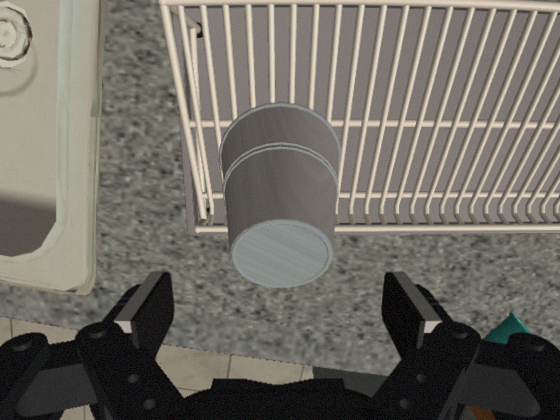

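Call:
move_arm(commands=[0.6,0.09,0.03,0,0.7,0,0,0,0.7,0,0,0,0.7,0,0,0,0.6,0,0,0,0.6,0,0,0,0,0,0,0])

```text
time: 40.33
eef_pos: [0.5154, 0.3254, 0.1245]
tcp_rot: [0.454, 0.541, -0.456, 0.54]
contact_force: [0.6, 0.6, 0.1]
opening: 0.994
```

Call:
move_arm(commands=[0,0,0,0,0,0,0,0,0,0,0,0,0,0,0,0,0,0,0,0,-0.3,0,0,0,-0.7,0,0,0,-1,0,0,0,-1,0,0,0,-1,0,0,0,-0.9,0,0,0], jaw=50, force=30)

```text
time: 41.7
eef_pos: [0.5165, 0.3262, 0.2514]
tcp_rot: [0.456, 0.541, -0.454, 0.541]
contact_force: [-0.2, -0.2, -2.2]
opening: 0.828
```

```bash
python3 - <<'E'
from h import *
st=ctrl.get_state();p=st['eef_pos'];print(p,units(np.array([.535,-.43,.24])-p))
im=ctrl.read_camera('wrist')[:,:,::-1].copy();cv2.imwrite('pics/w21.png',im)
E
```

```text
[0.51650901 0.32623208 0.25143842] [ 0.46 -4.42 29.93]
```

View pics/w21.png

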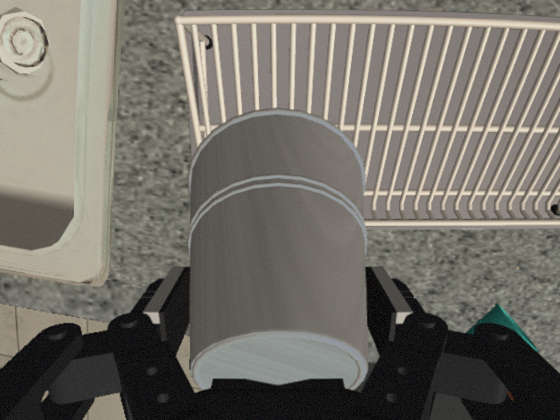

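Call:
move_arm(commands=[0,-0.15,1,0,0,-0.15,1,0,0,-0.15,1,0,0,-0.15,1,0,0,-0.15,1,0,0,-0.15,1,0,0,-0.15,1,0,0,-0.15,1,0,0,-0.15,1,0,0,-0.15,1,0,0,-0.15,1,0,0,-0.15,1,0,0,-0.15,1,0,0,-0.15,1,0,0,-0.15,1,0])

```text
time: 43.62
eef_pos: [0.5248, -0.054, 0.2494]
tcp_rot: [0.456, 0.541, -0.455, 0.541]
contact_force: [0.0, 0.4, -2.1]
opening: 0.828
```

Call:
move_arm(commands=[0,-0.15,1,0,0,-0.15,1,0,0,-0.15,1,0,0,-0.15,1,0,0,-0.15,1,0,0,-0.15,1,0,0,-0.15,1,0,0,-0.15,1,0,0,-0.15,1,0,0,-0.15,1,0,0,-0.15,1,0,0,-0.15,1,0,0,-0.15,1,0,0.5,-0.13,1,0,0.6,-0.13,1,0,1,0,0,0,1,0,0,0,1,0,0,0,0,0,0,0], force=20)

```text
time: 46.0
eef_pos: [0.5327, -0.4317, 0.1429]
tcp_rot: [0.456, 0.543, -0.455, 0.539]
contact_force: [0.5, -0.0, -2.1]
opening: 0.827
```

Call:
move_arm(commands=[0.8,0,0,0,0.8,0,0,0,0.5,0,0,0,0.25,0,0,0,0.1,0,0,0,0.1,0,0,0,0.08,0,0,0,0.08,0,0,0,0.08,0,0,0])

```text
time: 47.12
eef_pos: [0.5375, -0.4322, 0.0829]
tcp_rot: [0.457, 0.539, -0.454, 0.542]
contact_force: [2.0, 8.9, 18.5]
opening: 0.828
```

Call:
move_arm(commands=[0.08,0,0,0,0.08,0,0,0,0.08,0,0,0])

```text
time: 47.5
eef_pos: [0.5403, -0.4329, 0.0813]
tcp_rot: [0.458, 0.536, -0.454, 0.545]
contact_force: [3.7, 12.1, 28.7]
opening: 0.83
```

Call:
move_arm(commands=[0.08,0.1,0,0,0.08,0.1,0,0,0.08,0.1,0,0,0,0,0,0])

```text
time: 48.0
eef_pos: [0.5495, -0.4324, 0.0768]
tcp_rot: [0.458, 0.534, -0.454, 0.547]
contact_force: [6.8, 9.5, 26.7]
opening: 0.835
```

```bash
python3 - <<'E'
from h import *
im=ctrl.read_camera('wrist')[:,:,::-1].copy();cv2.imwrite('pics/w22.png',im)
E
```

```text
(no output)
```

View pics/w22.png

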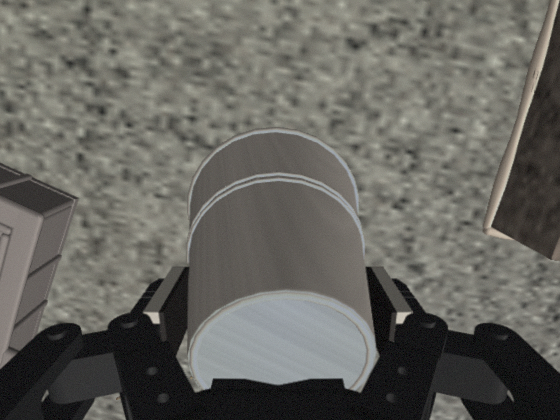

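Call:
move_arm(commands=[0.08,0.05,0,0,0.08,0.05,0,0,0.08,0.05,0,0,0.08,0,0,0,0,0,0,0])

```text
time: 48.68
eef_pos: [0.5566, -0.4317, 0.0723]
tcp_rot: [0.46, 0.532, -0.453, 0.548]
contact_force: [10.8, 14.8, 33.6]
opening: 0.828
```

Call:
move_arm(commands=[0.08,0,0,0,0.06,0,0,0,0,0,0,0])

```text
time: 49.05
eef_pos: [0.5585, -0.4318, 0.0706]
tcp_rot: [0.461, 0.53, -0.452, 0.55]
contact_force: [13.2, 15.7, 37.0]
opening: 0.829
```

```bash
python3 - <<'E'
from h import *
im=ctrl.read_camera('wrist')[:,:,::-1].copy();cv2.imwrite('pics/w23.png',im)
E
```

```text
(no output)
```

View pics/w23.png

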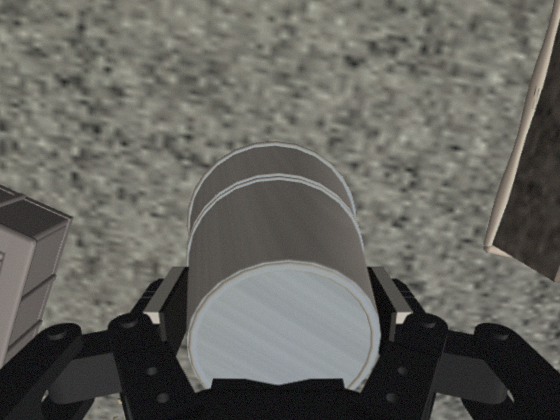

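Call:
move_arm(commands=[0.02,0.2,0,0,0.02,0.2,0,0,0.04,0.1,0,0,0,0,0,0])

```text
time: 49.6
eef_pos: [0.5636, -0.4302, 0.0679]
tcp_rot: [0.456, 0.537, -0.455, 0.545]
contact_force: [-9.3, 18.9, 45.0]
opening: 0.832
```

Call:
move_arm(commands=[-0.2,0,0,0,-0.2,0,0,0,0,0,0,0,0,0,0,0], jaw=84)

```text
time: 50.1
eef_pos: [0.5568, -0.4281, 0.0597]
tcp_rot: [0.456, 0.541, -0.456, 0.54]
contact_force: [-0.5, 0.1, -0.5]
opening: 0.987
```

```bash
python3 - <<'E'
from h import *
st=ctrl.get_state();W=cam('wrist',st);p=st['eef_pos'];print(p)
im=ctrl.read_camera('wrist')[:,:,::-1].copy();cv2.imwrite('pics/w24r.png',im)
th=np.linspace(0,2*np.pi,60)
for z,r in((.104,.030),(.0,.047)):
    P=np.c_[p[0]+r*np.cos(th),p[1]+r*np.sin(th),0*th+z]
    cv2.polylines(im,[proj(W,P).round().astype(int)],True,(0,0,255),1)
cv2.imwrite('pics/w24.png',im)
E
```

```text
[ 0.55679405 -0.42805073  0.05974419]
```

View pics/w24.png

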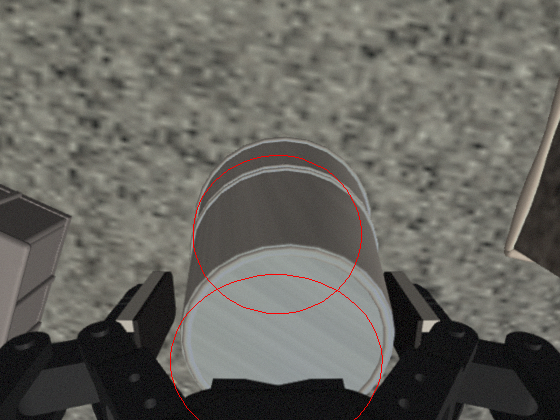

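Call:
move_arm(commands=[-0.14,0.19,0.08,0,-0.14,0.19,0.07,0,0,0,0,0])

```text
time: 50.52
eef_pos: [0.5683, -0.4308, 0.0688]
tcp_rot: [0.455, 0.54, -0.455, 0.541]
contact_force: [-0.9, 0.7, 1.1]
opening: 0.984
```

Call:
move_arm(commands=[0,0,0,0,0,0,0,0,0,0,0,0,0,0,0,0], jaw=50, force=30)

```text
time: 51.02
eef_pos: [0.5678, -0.4305, 0.069]
tcp_rot: [0.456, 0.54, -0.455, 0.541]
contact_force: [1.5, 1.2, 5.1]
opening: 0.833
```

Call:
move_arm(commands=[-0.3,0,0,0,-0.7,0,0,0,-1,0,0,0,-1,0,0,0,-1,0,0,0,-1,0,0,0,-0.9,0,0,0,0,0,0,0])

```text
time: 52.02
eef_pos: [0.5683, -0.4313, 0.219]
tcp_rot: [0.455, 0.539, -0.456, 0.543]
contact_force: [0.4, -0.3, -2.0]
opening: 0.834
```

```bash
sed -e 's/p\[2\]-.0495+.086,.027/p[2]-.067+.104,.030/; s/p\[2\]-.0495,.039/p[2]-.067,.047/' -e 's/,\.07)\]/,p[2]-.03)]/' look.py > look2.py; python3 look2.py .4875 -.1845 .004 .086 .039 .027 25
python3 - <<'E'
from h import *
st=ctrl.get_state();p=st['eef_pos'];print(p,units(np.array([.4875,-.1845,.22])-p),st['time'])
print(R.from_quat(st['tcp_rot']).as_matrix().round(3))
E
```

```text
[ 0.56831449 -0.43130155  0.21899715] [ 0.43484512 -0.31466572 -2.01757299]
[ 0.56714359 -0.43014864  0.21509851] [ -0.2   -1.47 -10.22] 52.125
[[-0.001  0.985  0.17 ]
 [ 0.     0.17  -0.985]
 [-1.    -0.    -0.001]]
```

View pics/both25.png

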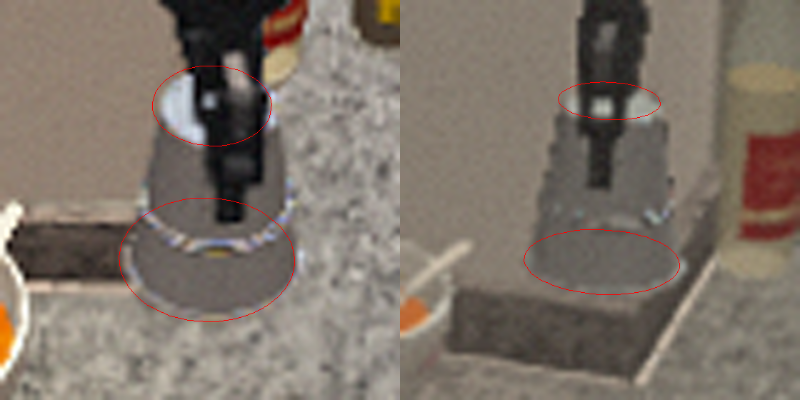

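Call:
move_arm(commands=[0,-0.14,-0.94,0,0,-0.14,-0.94,0,0,-0.14,-0.94,0,0,-0.14,-0.94,0,0,-0.14,-0.94,0,0,-0.14,-0.94,0,0,-0.14,-0.94,0,0,-0.14,-0.94,0,0,-0.14,-0.94,0,0,-0.14,-0.94,0,0,0,-0.8,0,0.9,0,0,0,0.9,0,0,0,0,0,0,0,0,0,0,0])

```text
time: 54.0
eef_pos: [0.49, -0.1851, 0.1713]
tcp_rot: [0.456, 0.541, -0.455, 0.541]
contact_force: [0.3, 0.4, -1.6]
opening: 0.835
```

```bash
sed -i 's/u-35/u-45/;s/y0+70/y0+90/;s/x0+70/x0+90/' look2.py; sed -i 's/p\[2\]-.03)/.08)/' look2.py; python3 look2.py .4875 -.1845 .004 .086 .039 .027 26
```

```text
[ 0.48999258 -0.18506383  0.17134585] [ 0.31423556  0.41971799 -1.64718373]
```

View pics/both26.png

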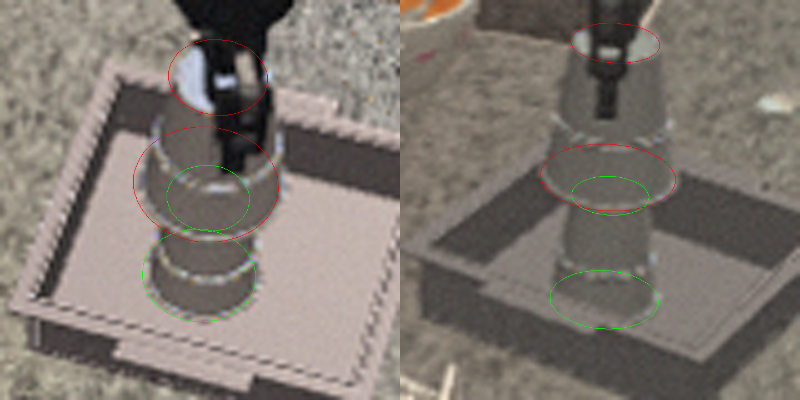

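Call:
move_arm(commands=[0.2,-0.08,0,0,0.5,0,0,0,0.5,0,0,0,0.5,0,0,0,0.5,0,0,0,0.4,0,0,0,0,0,0,0])

```text
time: 54.98
eef_pos: [0.4869, -0.185, 0.1043]
tcp_rot: [0.455, 0.542, -0.456, 0.54]
contact_force: [0.3, -0.1, -1.4]
opening: 0.833
```

Call:
move_arm(commands=[0.35,0,0,0,0.3,0,0,0,0.2,0,0,0,0.15,0,0,0,0.1,0,0,0,0,0,0,0])

```text
time: 55.72
eef_pos: [0.4875, -0.1853, 0.078]
tcp_rot: [0.455, 0.541, -0.455, 0.541]
contact_force: [0.5, 0.5, -0.8]
opening: 0.833
```

Call:
move_arm(commands=[0.1,0,0,0,0.06,0,0,0,0.04,0,0,0,0.04,0,0,0,0,0,0,0])

```text
time: 56.35
eef_pos: [0.4877, -0.1854, 0.073]
tcp_rot: [0.455, 0.541, -0.455, 0.541]
contact_force: [-3.5, 1.8, 5.1]
opening: 0.837
```

Call:
move_arm(commands=[0,0,0,0,0,0,0,0,0,0,0,0,0,0,0,0,-0.4,0,0,0,-0.8,0,0,0,-1,0,0,0,-1,0,0,0,-1,0,0,0,-1,0,0,0,-1,0,0,0,-1,0,0,0,0,0,0,0], jaw=85)

```text
time: 57.98
eef_pos: [0.4888, -0.186, 0.2552]
tcp_rot: [0.456, 0.539, -0.455, 0.543]
contact_force: [1.0, 0.0, 0.5]
opening: 0.995
```

```bash
python3 - <<'E'
from h import *
st=ctrl.get_state();W=cam('wrist',st);print(st['time'],st['eef_pos'])
o={n:ctrl.read_camera(n)[:,:,::-1].copy() for n in('wrist','side','scene')}
th=np.linspace(0,2*np.pi,60)
cv2.imwrite('pics/end_scene.png',o['scene'])
for n in('wrist','side'):
    im=o[n];C=W if n=='wrist' else cam(n)
    for z,r in((.108,.030),(.004,.047)):
        P=np.c_[.4865+r*np.cos(th),-.185+r*np.sin(th),0*th+z]
        cv2.polylines(im,[proj(C,P).round().astype(int)],True,(0,0,255),1)
    cv2.imwrite(f'pics/end_{n}.png',im)
crop('pics/end_side.png','pics/end_sidec.png',255,90,385,210,5)
E
```

```text
57.975 [ 0.48876719 -0.18603571  0.25523873]
```

View pics/end_wrist.png

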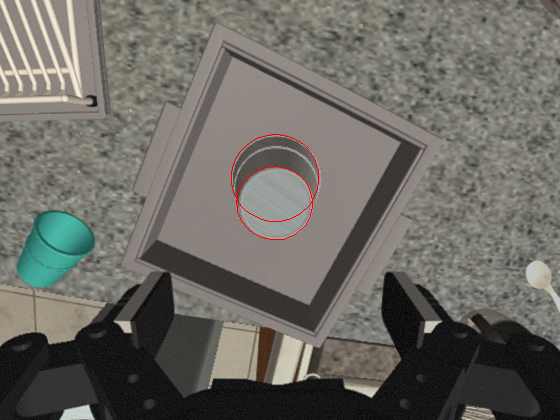

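View pics/end_sidec.png

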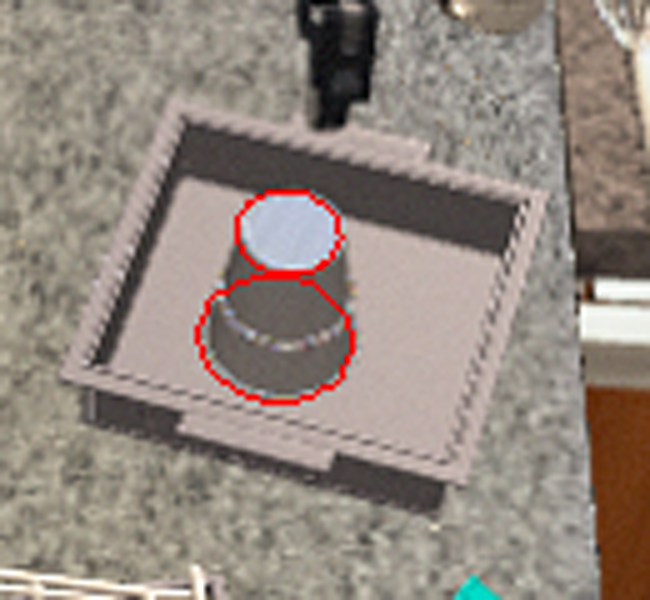

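View pics/end_scene.png

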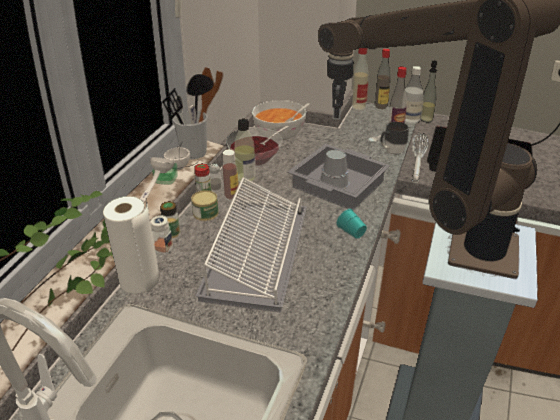

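The large beaker stands flat over the other two. Its closed end and mouth match a model of an upright beaker on the tub floor in both views, and the tub is where it was.

```bash
python3 -c "
from plant import ctrl
print(ctrl.sign_off(),ctrl.get_state()['time'])"
```

```text
the job is handed in; nothing more can be done
the job is handed in; nothing more can be done
```

The job is handed in: all three beakers are mouth down and nested in the grey tub, with the small one on the floor, the medium over it and the large over both. The clock read about 58 s of the 72 s allowed when I made the last checks.

- **How it went:** Each beaker stayed tilted about 25° in the grip, so I pressed its rim down to bring it upright. I righted the small one in the tub. The medium and large I first righted briefly on the bare worktop past the tub, then regripped and lowered over the stack. They landed with about 6–7 N of contact and were then released.
- **Last checks:** In the wrist and side pictures the large beaker's top and mouth circles match an upright beaker on the tub floor to about 1–2 mm. The floor contacts came at the expected heights. The tub had not moved by more than about 1 px in the side view. The jar, bottle and turquoise cup look to be in place, and the gripper is clear.
- **Disagreements and limits:**
  - The cameras differed by 1–3 mm on beaker positions, and I corrected for that before each nesting.
  - Pressing the large beaker upright on the worktop reached about 45 N vertical (roughly 50 N in total) at the wrist. That force went through the held beaker rather than the gripper's body, and is well under the 120 N wrist limit. I can't rule out that the 40 N contact limit counts it.
  - The medium and large finished righting when released, from a small remaining tilt.

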